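# Put the film cans away in the archive case and lock it

### The job

Slide the cover of the film case fully open, take the old can with the black lid out of it and stand it upright in the grey tray, stand every film can on the desk upright in the case, one to a slot with its coloured lid up, and slide the cover fully shut. Only then fit the three-arm handle fully down onto the square shaft at the end of the case, turn it clockwise (seen from above) as far as it goes so that the red latch lies over the cover, and leave the handle on the shaft. Do not disturb the mug, the stapler or the tape dispenser.

Things in the scene. Friction and masses are not known exactly. Their poses are not given: they have to be found in the camera images.
- case: Low beige and black film case fixed to the desk, 110 (its x) x 500 (its y) x 60 mm high; its yaw varies. Origin under its centre, on the desk. In mm: y -250 to -34 is a solid deck (top z 53) that the cover slides over; y -28 to 188 is the open-topped bay (inside x -49 to 49, floor z 6, walls 6 thick up to z 54); y 194 to 250 is the black lock block (top z 56).
- slot0 (a point): Centre of the floor of slot 0 in the bay, at case x 0, y -1 mm, z 6 mm. Each slot is 98 mm (case x) by 50 mm (case y), parted from the next by a rib 4 mm thick with its top at z 18 mm. Axes as the case.
- slot1 (a point): Centre of the floor of slot 1 in the bay, at case x 0, y 53 mm, z 6 mm. Each slot is 98 mm (case x) by 50 mm (case y), parted from the next by a rib 4 mm thick with its top at z 18 mm. Axes as the case.
- slot2 (a point): Centre of the floor of slot 2 in the bay, at case x 0, y 107 mm, z 6 mm. Each slot is 98 mm (case x) by 50 mm (case y), parted from the next by a rib 4 mm thick with its top at z 18 mm. Axes as the case.
- slot3 (a point): Centre of the floor of slot 3 in the bay, at case x 0, y 161 mm, z 6 mm. Each slot is 98 mm (case x) by 50 mm (case y), parted from the next by a rib 4 mm thick with its top at z 18 mm. Axes as the case.
- cover (a joint): Travel in m of the flat beige sliding cover (103 x 226 x 6 mm, top face at z 60 mm): 0 = shut over the bay, 0.23 = fully open; grows as it moves to the case's -y. Stays where it is left; 1.2 N friction. Starts 0 to 50 mm open.
- cover_grip (a point): Top centre of the black upright fin in the middle of the cover, by which it is slid: 60 mm along the case's x, 12 mm thick along its y, 32 mm high, top at z 92 mm. Moves with the cover.
- lock (a joint): Angle of the lock shaft in rad: 0 = unlocked, 1.40 = locked against its stop; grows clockwise seen from above. Starts at 0 to 0.25, stays where it is left, turns with about 0.08 N m. Its red latch, 45 mm long, swings from pointing along the case's x to lying over the shut cover.
- shaft_seat (a point): On the upright axis of the lock shaft, on top of its round steel collar (40 mm across), 76 mm above the desk, at case x 0, y 222 mm; the handle's underside rests here when fully home. The brass shaft above is 16 mm square, 24 mm high, plus a tip 12 mm square, 3 mm high. This point's x and y are square to the shaft's flats and turn with it.
- handle: Loose three-arm handle, 300 g, stands on the desk bore down. Origin at the centre of its underside. Steel hub 40 x 40 x 32 mm with an 18 mm square bore in its underside, 28 mm deep, mouth chamfered 2 mm, square to the handle's x and y. Three arms at 0, 120, 240 degrees from x slope down to black 24 mm ball knobs at radius 62 mm, level with the hub's underside.
- handle_grip (a point): Top centre of the handle's aluminium grip post, 68 mm above its underside: 22 x 22 mm, 36 mm high, standing on the hub. Its flats are square to the handle's x and y, as is the bore; the handle fits the shaft in any of four quarter turns, with 1 mm play a side.
- can0: Film can, a loose upright aluminium cylinder 44 mm across and 40 mm high with a red lid, about 120 g. Origin at the centre of its underside, z axis up through the lid. Two to four of the cans are there; an absent one reads None throughout.
- can1: Film can, a loose upright aluminium cylinder 44 mm across and 40 mm high with a blue lid, about 120 g. Origin at the centre of its underside, z axis up through the lid. Two to four of the cans are there; an absent one reads None throughout.
- can2: Film can, a loose upright aluminium cylinder 44 mm across and 40 mm high with a yellow lid, about 120 g. Origin at the centre of its underside, z axis up through the lid. Two to four of the cans are there; an absent one reads None throughout.
- can3: Film can, a loose upright aluminium cylinder 44 mm across and 40 mm high with a green lid, about 120 g. Origin at the centre of its underside, z axis up through the lid. Two to four of the cans are there; an absent one reads None throughout.
- old_can: Old film can, loose, dark steel with a black lid, 44 mm across, 40 mm high, about 120 g. Origin at the centre of its underside. Starts standing in the second slot (slot1) under the cover.
- tray: Grey open tray fixed to the desk, 120 x 120 x 26 mm, walls 4 mm, inner floor 4 mm above the desk. Origin at the centre of its underside.
- mug: White mug, 80 mm across, 90 mm high; origin under its centre. Leave alone.
- stapler: Red and black stapler, 150 x 34 x 41 mm; origin under its centre. Leave alone.
- tape: Black tape dispenser, 60 x 140 x 78 mm; origin under its centre. Leave alone.
Not all that is in view belongs to the job. What is shaped like the can2 but brown is not meant. Of the things shaped like the tray, the grey one is meant.

How it is judged:
By the outcome, as a careful person would: the job done as asked, in the order asked, and still so for the second after the job is handed in, with the robot touching nothing.
Of can0, can1, can2, can3 only 2 to 4 are there at a start; the rules pass over those that are not, and their reading is None.
At some moment in a run one of can0, can1, can2, can3, handle may be knocked a few centimetres aside while the robot is not near it.
It also fails if it takes over 208 s, if anything falls off the work surface, if the arm or the gripper's body presses on something with over 40 N, if the wrist force passes 120 N, or if a joint passes its speed limit or range.

### The arm

A 6-joint arm with a two-finger parallel gripper is mounted at the origin on the work surface. World frame = base frame: x ahead of the robot, y to its left, z up, the work surface at z = 0. Lengths are in mm, angles in rad, forces in N, time in s.
With the tool pointing down it reaches from about 325 to 875 mm from the base axis. Payload 4.4 kg.
Tool frame: the origin (TCP) lies on the centre line of the jaws, within the pads' length; the fingertips stand ahead of it and the grasp point (between the pads) lies 6 mm ahead of it (ctrl.tcp_to_tips is the z of the fingertips in the tool frame, in mm); z points along the fingers, y is the line along which they close (so a half turn about z gives the same grasp; the last joint's range is limited). The gripper opens to 85 mm and grips with 20 to 120 N. Pads are 22 mm wide; open, the fingers measure 114 mm over their backs; the gripper's body (76 mm by 85 mm) begins 54 mm behind the grasp point. The pads swing forward as they close: fully open they stand 13 mm farther back than shut.
Start: joints at [0.994, 0.207, 1.542, -0, 1.393, -0.15], TCP at [238.037, 523.418, 256.282] pointing down, gripper open.
Joint ranges: [-2.73, 2.73], [-0.86, 2.22], [0.23, 2.46], [-1.11, 4.25], [0.08, 2.63], [-2.82, 2.82]. Speed limits (rad/s): [2.79, 2.79, 3.14, 3.14, 3.14, 3.14].

### API

Orientations are given as a 3x3 rotation matrix whose columns are the frame's x, y, z axes.
In Python, from plant import ctrl, sensors, optics gives the robot as it stands. Calls block until the motion is done:
- ctrl.move_ptp(position, orientation): joint-space move of the TCP to a pose.
- ctrl.move_l(position, rot=None, vel=150, threshold=None): straight line of the TCP; rot=None keeps the orientation; vel is the mean speed in mm/s. With threshold (N) it stops when the force on the tool has changed by that much, and returns True; else False.
- ctrl.set_joints(angles): joint-space move.
- ctrl.gripper_to(opening, force=None): finger opening in mm; force is the grip in N (None keeps the last); returns when the fingers have stopped.
- ctrl.hold(seconds).
- ctrl.solve_ik(position, orientation): joint angles nearest the present ones, or None.
- sensors.read_state(): the state.
- optics.grab_frame(name): name is "scene" or "top" or "wrist"; returns (picture, depth): 480x640x3 uint8, red, green, blue; 480x640 float32, mm along the optical axis (not along the pixel's ray), 0 where there is no reading.
- optics.camera_params(name): a dict with "mtx" (3x3 intrinsics, pixels), "R" (3x3) and "t" (3): a world point X has camera coordinates R X + t; the wrist camera has in their place "T_tool_cam" (4x4, takes a point from camera to tool coordinates, whose origin is the TCP and whose axes are the flange's). Camera axes: x right, y down, z forward; pixel columns grow to the right and rows downward; lengths in mm; the calibration is good to about 2 mm. A picture is of the moment at which its call begins: read the wrist's pose just before it. camera_params takes no time and is no camera call.
A pose or a line that the arm cannot do raises ctrl.MotionError and nothing moves.
- ctrl.finish_job(): hands the job in; it is judged then, once.
The state is a dict: "t": time; "q": joint angles; "qvel": joint speeds; "tau": joint torques, N m; "eef_pos": TCP position; "eef_rot": TCP orientation; "force": force on the tool from outside, world axes, zero at the start; "wrist_torque": the same for the moment, N m; "grip_width": finger opening in mm; "grasp_force": force on a finger pad.
Only numpy, scipy, OpenCV 4.12 (cv2) and the standard library are available. Lean on these libraries where they do the work, as an engineer would, in place of code of your own. Each camera call takes 0.05 s, during which the arm holds its last target. There are 200 camera calls.

## Working session

There is one attempt and no reset: what is moved stays moved. The work goes in short steps, each a Python script; the robot and the scene stay as the last script left them, time stands still between calls to the robot, and variables do not carry over. Pictures are saved under pics/ and viewed, at most 14 in all, crops included, and the job is handed in when it is done.

```bash
ls; mkdir -p pics
python3 - <<'E'
from plant import ctrl,sensors,optics
import cv2,numpy as np
for n in("scene","top"):
    p,d=optics.grab_frame(n); cv2.imwrite(f"pics/{n}0.png",p[:,:,::-1]); np.savez(f"pics/{n}0.npz",p=p,d=d)
    c=optics.camera_params(n); print(n,c["mtx"].round(1).tolist(),c["R"].round(3).tolist(),c["t"].round(1), (d==0).mean())
print(optics.camera_params("wrist"),ctrl.tcp_to_tips); print(sensors.read_state()["t"])
E
```

```text
pics
scene [[474.0, 0.0, 321.3], [0.0, 474.0, 239.9], [0.0, 0.0, 1.0]] [[0.685, 0.728, 0.009], [0.627, -0.584, -0.516], [-0.37, 0.359, -0.857]] [-319.8 -284.  1497.6] 0.003981119791666667
top [[568.9, 0.0, 325.0], [0.0, 568.9, 237.7], [0.0, 0.0, 1.0]] [[-0.023, -1.0, -0.017], [-0.985, 0.026, -0.173], [0.174, 0.013, -0.985]] [ -14.7  500.5 1495.9] 0.00396484375
{'mtx': array([[376.85003033,   0.        , 328.35227365],
       [  0.        , 376.85003033, 241.1414952 ],
       [  0.        ,   0.        ,   1.        ]]), 'T_tool_cam': array([[ 3.83167934e-04, -9.63490886e-01, -2.67740856e-01,
         6.75288385e+01],
       [ 9.99999282e-01,  6.52699645e-05,  1.19623373e-03,
        -4.04661880e-01],
       [-1.13508486e-03, -2.67741122e-01,  9.63490220e-01,
        -1.17634257e+02],
       [ 0.00000000e+00,  0.00000000e+00,  0.00000000e+00,
         1.00000000e+00]])} 25.0
0.1
```

View pics/top0.png

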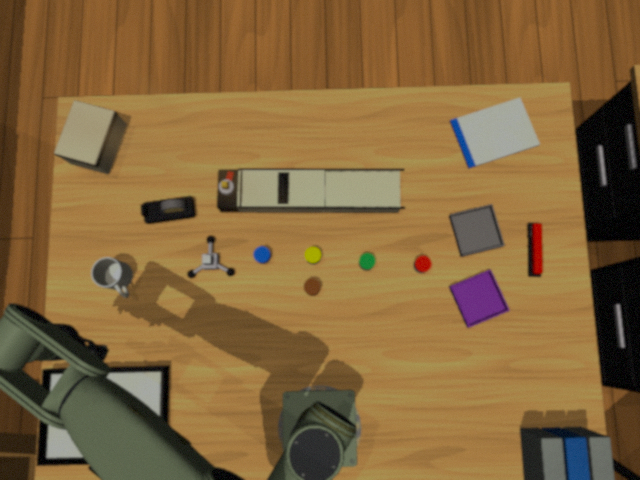

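View pics/scene0.png

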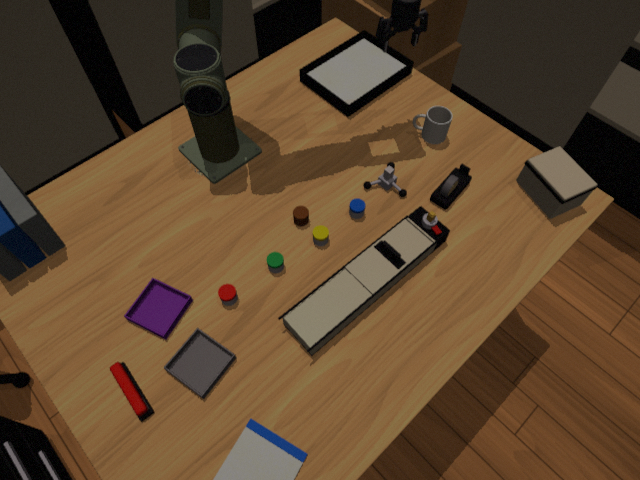

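```bash
cat > h.py <<'E'
from plant import ctrl,sensors,optics
import cv2,numpy as np
from math import *
def down(a):  # tool x at world yaw a, pointing down
    c,s=cos(a),sin(a); return np.array([[c,s,0],[s,-c,0],[0,0,-1.]])
def cam(name):
    c=optics.camera_params(name)
    if name!="wrist": return c["mtx"],c["R"].T,-c["R"].T@c["t"]
    s=sensors.read_state(); T=c["T_tool_cam"]; R=np.array(s["eef_rot"])
    return c["mtx"],R@T[:3,:3],R@T[:3,3]+np.array(s["eef_pos"])
def shot(name,save=None):
    C=cam(name); p,d=optics.grab_frame(name)
    if save: cv2.imwrite(f"pics/{save}.png",p[:,:,::-1]); np.savez(f"pics/{save}.npz",p=p,d=d,M=C[0],R=C[1],o=C[2])
    return p,d,C
def ray(C,uv,z):
    M,R,o=C; uv=np.atleast_2d(uv).astype(float)
    v=(np.c_[uv,np.ones(len(uv))]@np.linalg.inv(M).T)@R.T
    return o+v*((z-o[2])/v[:,2])[:,None]
def proj(C,X):
    M,R,o=C; v=(np.atleast_2d(X)-o)@R@M.T; return v[:,:2]/v[:,2:]
HUE={"red":(174,6),"blue":(105,125),"yellow":(24,34),"green":(50,85)}
def mask(p,col,smin=150,vmin=60):
    h,s,v=cv2.split(cv2.cvtColor(p,cv2.COLOR_RGB2HSV)); a,b=HUE[col]
    m=(h>=a)&(h<=b) if a<b else (h>=a)|(h<=b)
    return (m&(s>=smin)&(v>=vmin)).astype(np.uint8)
def blobs(m,amin=20):
    cs,_=cv2.findContours(m,cv2.RETR_EXTERNAL,cv2.CHAIN_APPROX_NONE)
    return sorted([c for c in cs if cv2.contourArea(c)>amin],key=cv2.contourArea,reverse=True)
def cen(c):
    m=cv2.moments(c); return np.array([m["m10"],m["m01"]])/m["m00"]
E
python3 - <<'E'
from h import *
p,d,C=np.load("pics/top0.npz")["p"],np.load("pics/top0.npz")["d"],cam("top")
for k in HUE:
    for c in blobs(mask(p,k)): print(k,cv2.contourArea(c),cen(c).round(1),ray(C,cen(c),40)[0].round(1))
hsv=cv2.cvtColor(p,cv2.COLOR_RGB2HSV)
for u,v in[(262,190),(360,190),(210,258),(476,230),(330,230),(490,130),(284,188)]: print((u,v),hsv[v,u],d[v,u])
m=((hsv[...,1]<75)&(hsv[...,2]>110)).astype(np.uint8)
for c in blobs(m,500):
    r=cv2.minAreaRect(c);print("beige",r, ray(C,cv2.boxPoints(r),57)[:,:2].round(0).tolist())
for n,uv,z in[("lock",(228,188),70),("handle",(210,258),68),("tray",(476,230),26),("fin",(284,188),92)]: print(n,ray(C,uv,z)[0].round(0))
s=sensors.read_state(); print(np.round(s["eef_rot"],2).tolist())
E
```

```text
red 423.5 [536.4 248.8] [ 455.7 -593.7   40. ]
red 177.0 [422.4 263.6] [ 423.5 -286.3   40. ]
red 23.5 [229.2 175.5] [682.6 234.8  40. ]
blue 883.0 [576.8 458.2] [ -80.1 -648.4   40. ]
blue 232.5 [462.2 142.8] [ 758.9 -414.6   40. ]
blue 158.5 [261.9 254.2] [459.9 144.9  40. ]
yellow 229.0 [312.5 254.5] [455.5   8.1  40. ]
green 148.0 [366.8 260.8] [ 434.6 -137.6   40. ]
(262, 190) [ 27  56 165] 1554.0947
(360, 190) [ 29  50 168] 1551.2358
(210, 258) [ 30  10 125] 1512.5453
(476, 230) [13 23 98] 1571.8086
(330, 230) [ 17 157 158] 1591.665
(490, 130) [ 39  15 169] 1621.7054
(284, 188) [13 68 34] 1520.1699
beige ((318.0, 188.0), (36.0, 162.0), 90.0) [[693.0, 210.0], [680.0, -233.0], [579.0, -229.0], [591.0, 210.0]]
beige ((495.199951171875, 131.60000610351562), (52.493804931640625, 75.89466094970703), 71.56505584716797) [[824.0, -384.0], [888.0, -588.0], [742.0, -621.0], [679.0, -420.0]]
beige ((83.934814453125, 132.2958984375), (41.72401809692383, 59.12425994873047), 19.855215072631836) [[756.0, 719.0], [918.0, 672.0], [873.0, 559.0], [712.0, 608.0]]
beige ((133.5, 393.0), (42.0, 53.0), 90.0) [[159.0, 546.0], [156.0, 408.0], [51.0, 405.0], [54.0, 541.0]]
beige ((64.5, 440.5), (33.0, 35.0), 90.0) [[33.0, 695.0], [31.0, 604.0], [-49.0, 600.0], [-48.0, 690.0]]
beige ((106.95487213134766, 276.5769958496094), (38.95711898803711, 30.585124969482422), 75.3791275024414) [[449.0, 612.0], [468.0, 533.0], [366.0, 503.0], [348.0, 581.0]]
lock [639. 232.  70.]
handle [449. 279.  68.]
tray [ 514. -439.   26.]
fin [629.  79.  92.]
[[-0.91, 0.41, -0.0], [0.41, 0.91, -0.0], [0.0, -0.0, -1.0]]
```

Run:
```python
from h import *
ctrl.move_ptp([590,60,330],down(pi)); print(sensors.read_state()["t"],np.round(sensors.read_state()["q"],2))
shot("wrist","w1"); print(sensors.read_state()["eef_pos"])
```

```text
2.2083 [-0.04  0.2   1.4   0.    1.54 -1.62]
[589.76122616  60.98629306 329.82764925]
```

View pics/w1.png

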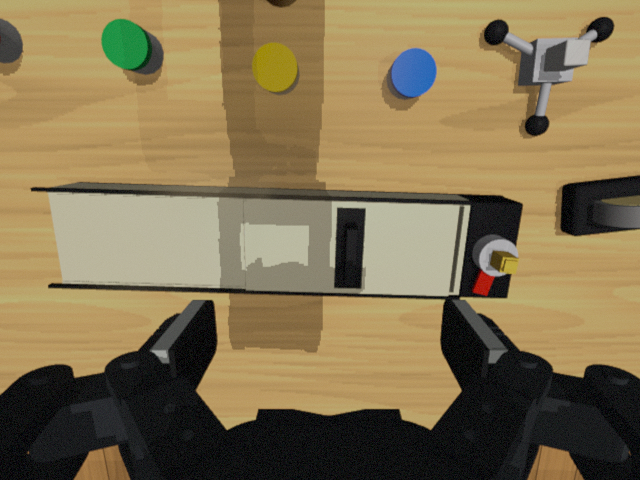

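```bash
cat >> h.py <<'E'
def cloud(d,C):
    M,R,o=C; v,u=np.mgrid[:d.shape[0],:d.shape[1]]
    P=np.stack([(u-M[0,2])/M[0,0]*d,(v-M[1,2])/M[1,1]*d,d],-1)@R.T+o
    P[d==0]=np.nan; return P
def load(n): f=np.load(f"pics/{n}.npz"); return f["p"],f["d"],(f["M"],f["R"],f["o"])
E
python3 - <<'E'
from h import *
p,d,C=load("w1"); P=cloud(d,C)
for n,(u,v) in dict(cover=(400,240),deck=(150,240),desk=(200,140),fin=(352,250),shaft=(510,263),collar=(488,250),block=(478,215),lid=(275,65),rail=(300,193)).items():
    w=P[v-2:v+3,u-2:u+3].reshape(-1,3); print(n,np.nanmedian(w,0).round(1),np.nanstd(w[:,2]).round(2))
roi=np.zeros(d.shape,bool); roi[180:310,20:560]=1
for a,b in((80,100),(64,80),(57,64),(50,57)):
    m=(roi&(P[...,2]>a)&(P[...,2]<b)).astype(np.uint8)
    for c in blobs(m,60)[:4]:
        q=P[m.astype(bool)&(cv2.drawContours(np.zeros_like(m),[c],-1,1,-1)>0)]
        r=cv2.minAreaRect(q[:,:2].astype(np.float32)); print(a,b,cv2.contourArea(c),cv2.boundingRect(c),r,q[:,2].mean().round(1))
E
```

```text
cover [628.4 137.2  60.6] 0.71
deck [ 630.8 -132.5   53.1] 0.78
desk [ 5.263e+02 -8.610e+01  2.000e-01] 0.81
fin [629.8  84.2  92.5] 0.8
shaft [639.3 235.9 103.4] 0.83
collar [634.3 225.1  76.6] 0.79
block [602.  219.   56.8] 0.82
lid [454.    7.8  40.6] 0.87
rail [582.   29.8  35.3] 10.81
80 100 673.0 (344, 226, 15, 60) ((637.7027587890625, 83.23786926269531), (12.125080108642578, 59.14186096191406), 88.27556610107422) 91.6
80 100 206.0 (491, 251, 26, 21) ((638.7513427734375, 233.17306518554688), (11.696488380432129, 22.519575119018555), 40.79705047607422) 90.5
64 80 1142.5 (472, 237, 46, 59) ((653.67333984375, 229.5295867919922), (37.67667007446289, 65.44447326660156), 62.55785369873047) 73.0
57 64 22160.5 (31, 188, 448, 112) ((635.728515625, -15.253463745117188), (462.7545471191406, 111.94082641601562), 88.27110290527344) 60.4
57 64 92.0 (466, 233, 34, 33) ((634.2520141601562, 221.6571502685547), (22.713972091674805, 40.17512130737305), 56.529945373535156) 59.7
50 57 16973.0 (47, 192, 199, 98) ((632.906494140625, -133.17529296875), (205.54449462890625, 103.21521759033203), 88.31797790527344) 53.3
50 57 3481.0 (449, 201, 74, 98) ((642.661376953125, 231.16148376464844), (66.11536407470703, 110.08670806884766), 88.10865783691406) 55.6
```

```bash
cat >> h.py <<'E'
O=np.array([636.6,14.2]); YAW=radians(-1.67)
RC=np.array([[cos(YAW),-sin(YAW)],[sin(YAW),cos(YAW)]])
def W(x,y,z): return np.r_[O+RC@[x,y],z]      # case -> world
def Cs(p): return RC.T@(np.asarray(p)[:2]-O)  # world -> case
def T(): return round(sensors.read_state()["t"],1)
def st():
    s=sensors.read_state(); print("t",round(s["t"],1),np.round(s["eef_pos"],1),"F",np.round(s["force"],1),"w",round(s["grip_width"],1),"g",round(float(np.max(s["grasp_force"])),1))
E
python3 - <<'E'
from h import *
R=down(pi+YAW)
f=np.array([637.7,83.2]); cy=Cs(f)[1]; print(Cs(f))
ctrl.gripper_to(50)
ctrl.move_ptp(W(0,cy,140),R)
ctrl.move_l(W(0,cy,93),vel=120,threshold=10); st()
ctrl.gripper_to(5,30); st()
print(ctrl.move_l(W(0,-154,93),vel=130,threshold=12)); st(); e=sensors.read_state()["eef_pos"];print(Cs(e))
ctrl.gripper_to(50); st()
ctrl.move_l(W(0,-148,150),vel=250)
ctrl.move_ptp(W(-45,50,330),R)
shot("wrist","w2"); st()
E
```

```text
[-0.91132537 69.00274984]
t 4.0 [639.2  83.1  94. ] F [ 0.5 -0.2  0.5] w 49.9 g 0.0
t 4.5 [639.4  83.2  94.3] F [ 0.2 -0.3  3.8] w 11.3 g 32.5
True
t 6.1 [ 632.8 -134.1   94.3] F [0.  1.6 4. ] w 11.1 g 32.7
[   0.51401118 -148.36580465]
t 6.5 [ 632.1 -134.    93.4] F [ 0.7 -0.2  0.5] w 49.8 g 0.0
t 8.0 [592.6  64.3 327.5] F [ 1.1  0.8 -0.9] w 49.8 g 0.0
```

View pics/w2.png

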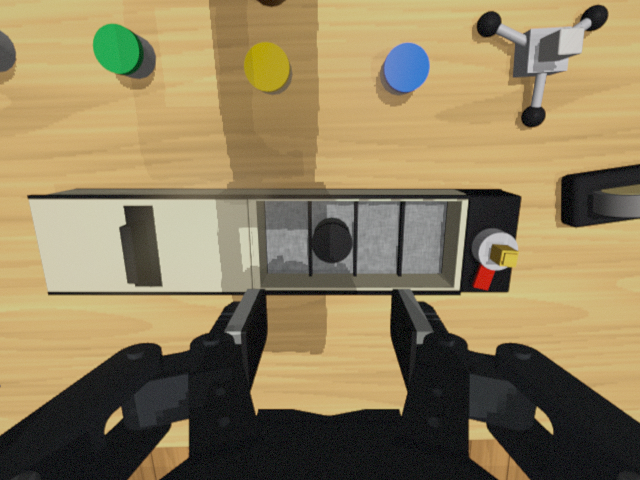

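Run:
```python
from h import *
p,d,C=load("w2"); P=cloud(d,C); Z=P[...,2]
def rect(a,b,u0,u1,v0,v1,dark=None,am=60):
    m=np.zeros(d.shape,np.uint8); m[v0:v1,u0:u1]=((Z>a)&(Z<b))[v0:v1,u0:u1]
    if dark: m&=(p.max(2)<dark).astype(np.uint8)
    for c in blobs(m,am)[:2]:
        q=P[(cv2.drawContours(np.zeros_like(m),[c],-1,1,-1)>0)&(m>0)]
        r=cv2.minAreaRect(q[:,:2].astype(np.float32)); print(a,b,np.round(r[0],1),np.round(r[1],1),round(r[2],2),"case",Cs(r[0]).round(1),q[:,2].mean().round(1))
print("fin");rect(80,100,110,170,190,300)
print("cover");rect(57,64,20,300,190,300)
print("floor");rect(2,10,255,455,190,300)
print("oldcan");rect(35,55,300,360,205,275,70)
print("block");rect(50,60,455,530,185,300)
print("tip");rect(98,110,470,540,220,290,None,20)
print("collar");rect(73,79,470,540,220,290)
```

```text
fin
80 100 [ 631.8 -133.4] [13.6 60.4] 89.5 case [  -0.5 -147.7] 89.7
cover
57 64 [ 632.8 -107.4] [280.5 111.6] 88.29 case [  -0.3 -121.6] 60.2
57 64 [689.5  10.7] [36.6  4.5] 88.59 case [53. -2.] 59.9
floor
2 10 [640.6  12.4] [51.6 91. ] 88.24 case [ 4.1 -1.7] 7.0
2 10 [645.6 178. ] [50.4 91.3] 88.15 case [  4.2 164. ] 7.1
oldcan
35 55 [637.2  66.2] [43.1 44.1] 60.42 case [-0.9 52. ] 46.4
block
50 60 [641.9 229.4] [ 70.8 110.3] 89.18 case [ -1.  215.3] 55.9
tip
98 110 [642.8 236.5] [17.6 16.6] 84.78 case [ -0.3 222.4] 102.0
collar
73 79 [642.1 235. ] [37.  39.4] 65.6 case [ -0.9 220.9] 76.3
```

Run:
```python
from h import *
p,d,_=[np.load("pics/top0.npz")[k] for k in "pd"]+[0]; C=cam("top"); P=cloud(d,C)
m=np.zeros(d.shape,np.uint8); s=np.s_[195:265,440:512]; m[s]=(P[s][...,2]>14)
c=blobs(m)[0]; r=cv2.minAreaRect(ray(C,c[:,0],26)[:,:2].astype(np.float32)); print(r)
tray=np.array(r[0])
ctrl.move_ptp(W(0,-148,140),down(pi+YAW)); ctrl.move_l(W(0,-148,93),vel=150,threshold=10)
ctrl.gripper_to(5,30); print(ctrl.move_l(W(0,-158,93),vel=60,threshold=30),Cs(sensors.read_state()["eef_pos"])); st()
ctrl.gripper_to(54); ctrl.move_l(W(0,-150,140),vel=250)
R=down(pi/2+YAW)
ctrl.move_ptp(W(-.9,52,120),R); ctrl.move_l(W(-.9,52,41),vel=120,threshold=10); st()
ctrl.gripper_to(30,40); st()
ctrl.move_l(W(-.9,52,140),vel=200); st()
ctrl.move_ptp([*tray,130],R); p,d,C=shot("wrist","w3"); st()
```

```text
((515.3209228515625, -442.37969970703125), (120.79350280761719, 122.47171020507812), 12.585469245910645)
True [   0.98635389 -148.53539617]
t 10.2 [ 633.3 -134.3   94.6] F [-0.8  2.8  3.5] w 11.3 g 34.0
t 13.5 [637.9  66.1  41.6] F [-0.3 -0.1  0.2] w 54.3 g 0.0
t 13.7 [638.5  66.2  42.6] F [ 0.6 -0.2  1.8] w 43.0 g 41.4
t 14.3 [636.2  66.2 138.9] F [-1.2  0.5 -2.3] w 42.9 g 41.0
t 16.3 [ 516.2 -441.1  130. ] F [ 0.2  0.2 -1.6] w 42.8 g 41.0
```

View pics/w3.png

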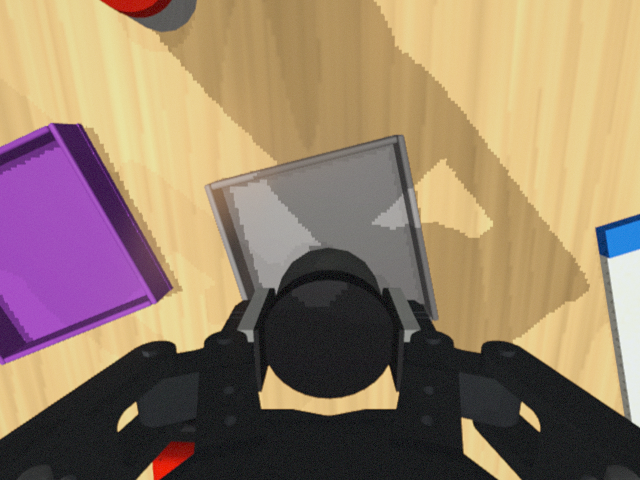

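```bash
python3 - <<'E'
from h import *
p,d,C=load("w2"); g=p[215:270].mean(2); 
for v in (225,265):
    row=p[v-3:v+4].mean((0,2))
    for u0 in(309,356,402):
        w=np.clip(90-row[u0-6:u0+7],0,None); u=(np.arange(u0-6,u0+7)*w).sum()/w.sum(); print(v,u0,Cs(ray(C,(u,v),18)[0]).round(1))
e=sensors.read_state()["eef_pos"]
print(ctrl.move_l([515.3,-442.4,40],vel=120,threshold=6)); st()
ctrl.gripper_to(56); ctrl.move_l([515.3,-442.4,130],vel=250)
E
python3 - <<'E'
from h import *
# hover back where red can is seen, all-can view from wrist
ctrl.move_ptp([430,-286,260],down(pi/2+YAW)); p,d,C=shot("wrist","w4")
for c in blobs(mask(p,"red"),300): print(cv2.contourArea(c),cen(c),ray(C,cen(c),40)[0].round(1))
st()
E
```

```text
225 309 [-14.8  27.1]
225 356 [-14.8  79.7]
225 402 [-14.8 132.9]
265 309 [34.3 26.8]
265 356 [34.3 79.8]
265 402 [ 34.3 132.9]
True
t 17.0 [ 513.9 -440.6   40.1] F [ 1.1 -0.8  1.9] w 42.5 g 41.8
1764.0 [321.75510204 217.16298186] [ 423.7 -288.8   40. ]
t 18.7 [ 429.9 -286.4  258.4] F [ 1.1 -0.5 -1. ] w 56.3 g 0.0
```

```bash
sed -i 's/^O=.*/O=np.array([636.6,14.5])/' h.py
cat >> h.py <<'E'
R90=down(pi/2+YAW)
def find(p,C,col,z=40,exp=None,amin=250):
    q=[ray(C,cen(c),z)[0] for c in blobs(mask(p,col),amin)]
    return q if exp is None else min(q,key=lambda a:np.linalg.norm(a[:2]-np.array(exp)[:2]))
def pick(col,exp):
    ctrl.gripper_to(62)
    ctrl.move_ptp([exp[0],exp[1]+8,200],R90)
    p,d,C=shot("wrist"); q=find(p,C,col,40,exp); print(col,"seen",q.round(1))
    if np.linalg.norm(q[:2]-np.array(exp)[:2])>80: raise SystemExit("far")
    ctrl.move_ptp([*q[:2],90],R90); ctrl.move_l([*q[:2],35],vel=120,threshold=10)
    ctrl.gripper_to(30,40); st(); ctrl.move_l([*q[:2],130],vel=250)
    return sensors.read_state()["grip_width"]
def place(slot):
    y=-1+54*slot
    ctrl.move_ptp(W(0,y,120),R90); ctrl.move_l(W(0,y,62),vel=200)
    r=ctrl.move_l(W(0,y,41),vel=60,threshold=6); st(); z=sensors.read_state()["eef_pos"][2]
    if z>46: print("HIGH",z); return False
    ctrl.gripper_to(56); ctrl.move_l(W(0,y,125),vel=250); return True
E
python3 - <<'E'
from h import *
for n in("w1","w2"):
    p,d,C=load(n)
    for k in("green","yellow","blue"): print(n,k,[q.round(1) for q in find(p,C,k)])
w=pick("red",(423.7,-288.8)); p,d,C=shot("wrist","w5")
e=sensors.read_state()["eef_pos"]; print("held",[q-e for q in find(p,C,"red",e[2]+4)]); st()
E
```

```text
Traceback (most recent call last):
  File "h.py", line 37, in <module>
    RC=np.array([[cos(YAW),-sin(YAW)],[sin(YAW),cos(YAW)]])
                      ^^^
NameError: name 'YAW' is not defined
```

My sed dropped YAW from that line; restoring it.

```bash
sed -i 's/^O=.*/O=np.array([636.6,14.5]); YAW=radians(-1.67)/' h.py
python3 - <<'E'
from h import *
for n in("w1","w2"):
    p,d,C=load(n)
    for k in("green","yellow","blue"): print(n,k,[q.round(1) for q in find(p,C,k)])
w=pick("red",(423.7,-288.8)); p,d,C=shot("wrist","w5")
e=sensors.read_state()["eef_pos"]; print("held",[q-e for q in find(p,C,"red",e[2]+4)]); st()
E
```

```text
w1 green [array([ 434.9, -138.7,   40. ])]
w1 yellow [array([455.6,   7. ,  40. ])]
w1 blue [array([460.4, 146.8,  40. ])]
w2 green [array([ 434.9, -138. ,   40. ])]
w2 yellow [array([455.4,   6.9,  40. ])]
w2 blue [array([461.7, 151.9,  40. ])]
red seen [ 424.1 -288.9   40. ]
t 20.8 [ 425.3 -290.    36.7] F [0.  0.7 6.8] w 42.8 g 41.1
held [array([0.83605477, 1.63218008, 4.        ])]
t 21.4 [ 423.1 -287.9  128.7] F [-0.5  0.4 -0.6] w 43.0 g 40.7
```

Run:
```python
from h import *
if place(0):
    pick("green",(434.9,-138.3)) and place(1); 
    p,d,C=shot("wrist","w6"); st()
```

```text
t 23.6 [637.7  13.3  42.2] F [0.5 0.2 2.1] w 43.0 g 42.6
green seen [ 434.9 -138.4   40. ]
t 27.1 [ 436.1 -139.1   36.6] F [-1.   0.2  6.2] w 43.2 g 40.5
t 29.6 [639.1  67.4  42.1] F [1.2 0.  2.2] w 43.0 g 41.7
t 30.4 [637.5  67.5 124.6] F [-0.4 -0.2 -1.1] w 56.4 g 0.0
```

View pics/w6.png

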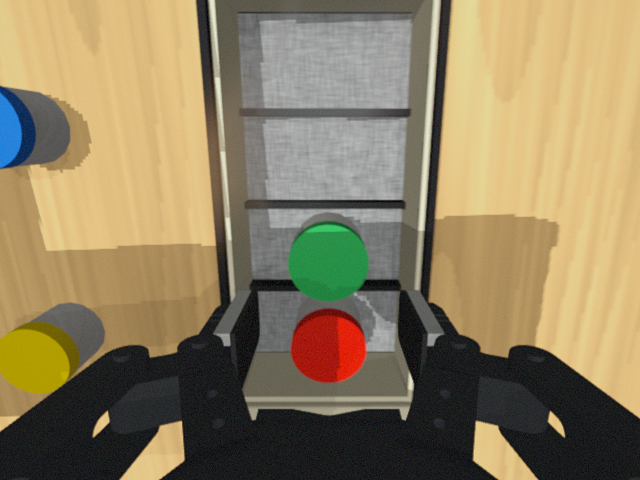

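Run:
```python
from h import *
pick("yellow",(455.5,7))
if place(2):
    pick("blue",(461.7,151.9)) and place(3)
    ctrl.move_ptp(W(-45,50,330),down(pi+YAW)); p,d,C=shot("wrist","w7"); st(); shot("top","top7")
    for k in HUE: print(k,[Cs(q).round(1) for q in find(p,C,k,46)])
    P=cloud(d,C)
    for k in HUE:
        print(k,np.nanmedian(P[mask(p,k)>0],0).round(1))
```

```text
yellow seen [455.6   7.8  40. ]
t 32.9 [457.    7.6  36.5] F [-2.   0.1  5.5] w 42.7 g 40.6
t 35.1 [640.6 121.4  42.1] F [ 0.8 -0.5  2.3] w 42.8 g 41.7
blue seen [460.3 146.9  40. ]
t 38.4 [461.8 147.1  36.6] F [-1.   0.1  6.1] w 42.9 g 41.0
t 40.5 [642.2 175.5  42.1] F [0.6 0.3 4.3] w 42.8 g 41.8
t 42.9 [592.7  66.  328.5] F [ 1.   0.3 -0.6] w 56.2 g 0.0
red [array([ 0.5, -1.1]), array([ 40.6, 223.5])]
blue [array([  0.2, 159.1])]
yellow [array([  0.2, 106.1])]
green [array([ 0.5, 52.4])]
red [642.3  18.7  46.9]
blue [641.3 173.4  46.7]
yellow [640.2 123.6  46.8]
green [638.4  66.9  46.7]
```

View pics/w7.png

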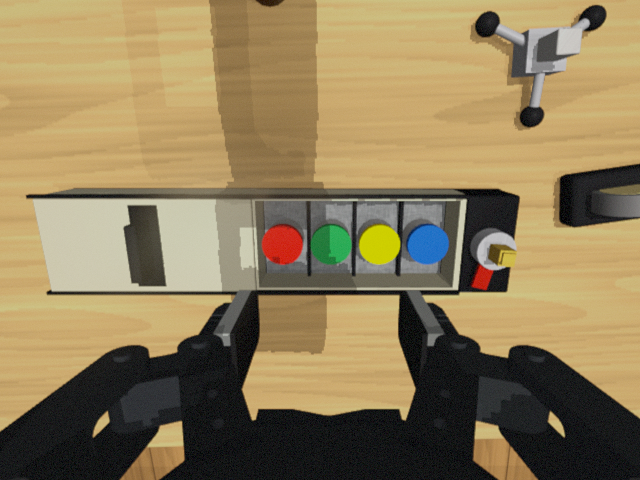

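```bash
python3 - <<'E'
from h import *
R=down(pi+YAW)
p,d,C=load("top7"); P=cloud(d,C); s=P[195:265,440:512][...,2]; print("tray max z",np.nanpercentile(s,[50,90,97]))
ctrl.gripper_to(50)
ctrl.move_ptp(W(0,-148.5,140),R); ctrl.move_l(W(0,-148.5,93),vel=150,threshold=10)
ctrl.gripper_to(5,30); print(ctrl.move_l(W(0,70,93),vel=130,threshold=25),ctrl.move_l(W(0,88,93),vel=50,threshold=30),Cs(sensors.read_state()["eef_pos"])); st()
ctrl.gripper_to(50); ctrl.move_l(W(0,80,150),vel=250)
ctrl.move_ptp(W(0,175,290),R90); 
ctrl.move_ptp(W(-20,222,230),R); p,d,C=shot("wrist","w8"); st()
ctrl.move_ptp([430,272,230],R90); p,d,C=shot("wrist","w9"); st()
E
python3 - <<'E'
import cv2,numpy as np
a=[cv2.resize(cv2.imread(f"pics/w{i}.png"),(400,300)) for i in(8,9)]
cv2.imwrite("pics/w89.png",np.hstack(a))
E
```

```text
tray max z [ 0.17304016 19.37145977 40.97551258]
False False [ 1.46556952 81.75819503]
t 47.5 [640.4  96.2  94.8] F [ -2.2 -15.8   7.3] w 11.4 g 33.6
t 51.2 [623.3 236.8 230.2] F [-0.2  0.6 -0.4] w 49.7 g 0.0
t 52.8 [430.5 272.  230.2] F [0.8 0.2 0.1] w 50.2 g 0.0
```

View pics/w89.png

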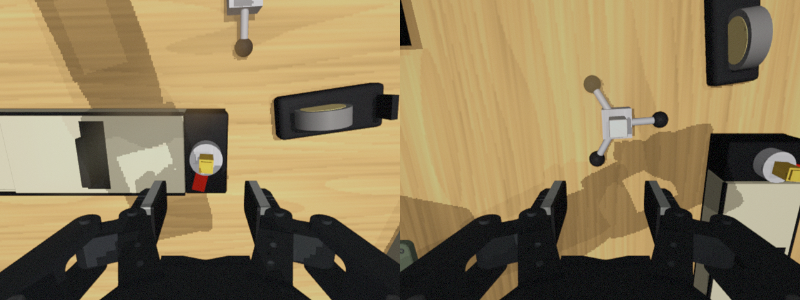

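```bash
cat > sq.py <<'E'
from h import *
def sq(n,a,b,near,zr,pr=True):
    p,d,C=load(n) if isinstance(n,str) else n; P=cloud(d,C); Z=P[...,2]
    m=((Z>a)&(Z<b)&(np.hypot(P[...,0]-near[0],P[...,1]-near[1])<45)).astype(np.uint8)
    c=blobs(m,15)[0]; q=ray(C,c[:,0],zr)[:,:2]
    r=cv2.minAreaRect(q.astype(np.float32)); mc=ray(C,cen(c),zr)[0]
    if pr: print(a,b,"rect",np.round(r[0],1),np.round(r[1],1),round(r[2],1),"cen",mc.round(1))
    return r,mc
E
python3 - <<'E'
from sq import *
s=(643,237)
sq("w8",98,108,s,102); sq("w8",73,80,s,76)
p,d,C=load("w8"); m=mask(p,"red"); c=blobs(m,100)[0]; r=cv2.minAreaRect(ray(C,c[:,0],68)[:,:2].astype(np.float32)); P=cloud(d,C); print("latch",r,"z",np.nanmedian(P[m>0][:,2]))
h=(449,279)
sq("w9",62,74,h,68); sq("w9",26,37,h,32)
p,d,C=load("w9"); P=cloud(d,C)
m=((p.max(2)<60)&(P[...,2]<26)&(P[...,2]>8)&(np.hypot(P[...,0]-h[0],P[...,1]-h[1])<90)).astype(np.uint8)
for c in blobs(m,60): k=ray(C,cen(c),15)[0]; print("knob",k.round(1),cv2.contourArea(c))
bigger=[cv2.resize(load(n)[0][y:y+150,x:x+150],(400,400),interpolation=cv2.INTER_CUBIC) for n,y,x in(("w8",190,260),("w9",120,270))]
cv2.imwrite("pics/z89.png",np.hstack(bigger)[:,:,::-1])
E
```

```text
98 108 rect [641.8 236.8] [15.9 16.7] 84.5 cen [641.8 236.8 102. ]
73 80 rect [642.4 236.6] [39.4 39.7] 88.3 cen [639.  236.8  76. ]
latch ((675.4612426757812, 227.80966186523438), (17.06949234008789, 23.215238571166992), 75.32655334472656) z 68.24811864918286
62 74 rect [446.8 289.4] [21.9 22.6] 2.0 cen [446.8 289.6  68. ]
26 37 rect [447.7 289.5] [41.2 42.4] 1.3 cen [447.1 289.5  32. ]
knob [509.3 291.1  15. ] 423.0
knob [417.  234.6  15. ] 356.5
```

View pics/z89.png

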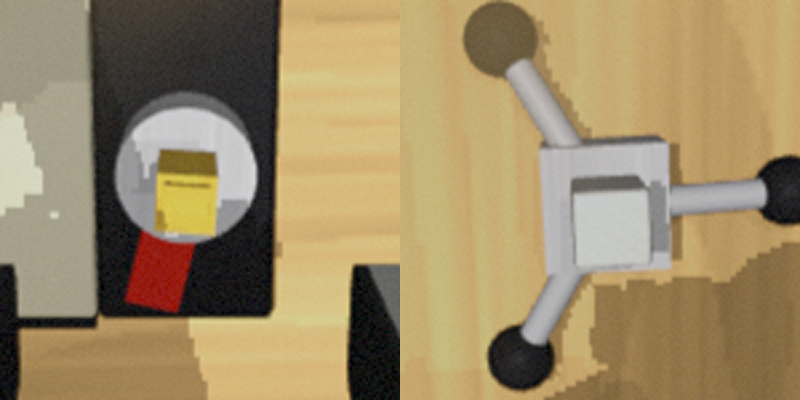

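Run:
```python
from sq import *
def ycol(n,z,near,rad):  # brass top
    p,d,C=load(n); P=cloud(d,C)
    for a in(97.5,100.5): sq(n,a,110,near,102)
ctrl.gripper_to(45)
ctrl.move_ptp([642.5,237,212],down(radians(86)));  ctrl.hold(.3); shot("wrist","s1"); st()
sq("s1",97.5,110,(642,237),101); sq("s1",73,80,(642,237),76)
p,d,C=load("s1"); hsv=cv2.cvtColor(p,cv2.COLOR_RGB2HSV); m=((hsv[...,1]>120)&(hsv[...,2]>140)&(hsv[...,0]>15)&(hsv[...,0]<35)).astype(np.uint8)
P=cloud(d,C); m&=(P[...,2]>95).astype(np.uint8)
c=blobs(m,50)[0]; r=cv2.minAreaRect(ray(C,c[:,0],100)[:,:2].astype(np.float32)); print("brass",r)
ctrl.move_ptp([447,289.5,178],down(radians(91.5))); ctrl.hold(.3); shot("wrist","s2"); st()
sq("s2",62,74,(447,289.5),68); sq("s2",26,37,(447,289.5),32)
bigger=[cv2.resize(load(n)[0][150:330,230:430],(400,360),interpolation=cv2.INTER_CUBIC) for n in("s1","s2")]
cv2.imwrite("pics/s12.png",np.hstack(bigger)[:,:,::-1])
```

```text
t 54.3 [641.9 237.6 212.7] F [-0.2 -0.3 -0.4] w 44.9 g 0.0
97.5 110 rect [642.7 237.3] [16.5 15.9] 86.0 cen [642.7 237.1 101. ]
73 80 rect [642.5 236.9] [39.8 39.3] 86.1 cen [642.8 237.   76. ]
brass ((642.636474609375, 236.9837188720703), (15.280667304992676, 15.928668022155762), 86.04850006103516)
t 55.4 [447.9 289.3 178.1] F [ 0.6 -0.2  0.3] w 44.9 g 0.0
62 74 rect [447.  289.8] [21.6 23. ] 1.4 cen [447.  289.8  68. ]
26 37 rect [447.  289.6] [40.1 40.9] 1.4 cen [446.9 294.9  32. ]
```

View pics/s12.png

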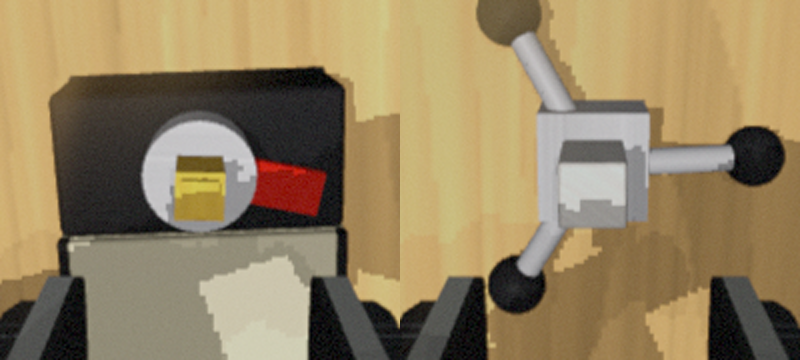

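Run:
```python
from h import *
a=[]
for i in range(8): a.append(sensors.read_state()["eef_pos"]); 
print(np.std(a,0),np.mean(a,0))
for i in range(8): ctrl.hold(.05); a.append(sensors.read_state()["eef_pos"])
print(np.round(a[8:],2).tolist())
```

```text
[0.00000000e+00 5.68434189e-14 0.00000000e+00] [447.93030054 289.28366363 178.08405243]
[[447.68, 289.3, 177.99], [447.47, 289.33, 177.95], [447.28, 289.37, 177.89], [447.19, 289.41, 177.93], [447.1, 289.41, 177.92], [447.02, 289.47, 177.93], [446.98, 289.48, 177.97], [446.97, 289.51, 177.97]]
```

```bash
cat >> h.py <<'E'
def pos(): return np.array(sensors.read_state()["eef_pos"])
E
python3 - <<'E'
from h import *
R=down(radians(91.4))
ctrl.move_l([447,289.8,100],R,vel=150); ctrl.move_l([447,289.8,62],vel=80,threshold=10); ctrl.hold(.5); st()
ctrl.gripper_to(15,70); ctrl.hold(.2); st()
ctrl.move_l([447,289.8,205],vel=150); st()
ctrl.move_ptp([642.6,237.1,205],down(radians(86))); ctrl.move_l([642.6,237.1,178],vel=80); ctrl.hold(.8); st()
shot("wrist","s3")
r=ctrl.move_l([642.6,237.1,138],vel=30,threshold=8); st()
E
```

```text
t 57.6 [447.1 289.9  62.2] F [-0.3 -0.3 -0.5] w 44.9 g 0.0
t 58.2 [447.  289.9  62.2] F [-1.3  1.   3.3] w 21.1 g 69.3
t 59.3 [446.1 289.4 203.5] F [ 0.1  0.1 -2.8] w 21.0 g 68.5
t 61.4 [642.6 237.1 178. ] F [-0.2  0.7 -3.7] w 21.1 g 68.6
t 62.9 [642.8 237.2 138.3] F [-0.3  0.  -1.7] w 20.9 g 68.8
```

View pics/s3.png

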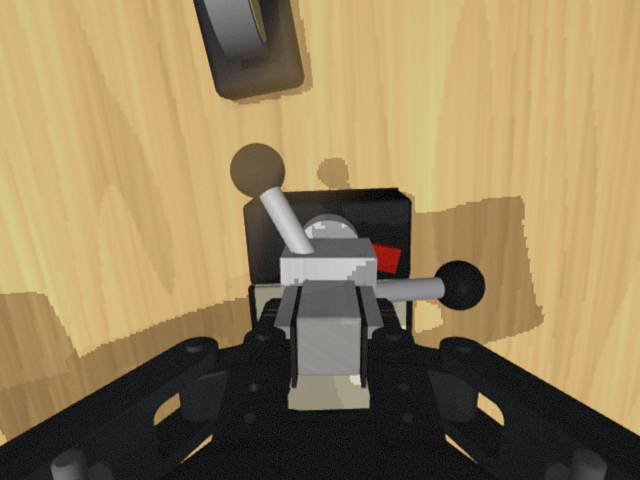

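Run:
```python
from h import *
print(ctrl.move_l([642.6,237.1,136],vel=20,threshold=8)); st()
z=pos()[2]
for a in np.arange(82,4,-4.):
    ctrl.move_ptp([642.6,237.1,z],down(radians(a))); s=sensors.read_state()
    print(a,np.round(s["wrist_torque"],2),np.round(s["force"],1),round(np.degrees(atan2(s["eef_rot"][1][0],s["eef_rot"][0][0])),1))
    if abs(s["wrist_torque"][2])>.9: break
st()
```

```text
False
t 63.2 [642.9 237.2 138.2] F [-4.3 -1.4  4.8] w 21.3 g 69.7
82.0 [ 0.02 -0.18 -0.03] [ 0.1 -0.3  2.3] 82.1
78.0 [ 0.03  0.02 -0.02] [ 0.1 -0.1 -0.9] 78.1
74.0 [ 0.09 -0.04 -0.03] [ 0.5  0.6 -1.2] 74.2
70.0 [ 0.12 -0.04 -0.05] [-0.1  1.2 -0.9] 70.2
66.0 [ 0.21 -0.03 -0.03] [ 0.6  1.7 -1.8] 66.2
62.0 [ 0.19 -0.08 -0.  ] [ 0.6  0.5 -1.3] 62.2
58.0 [ 0.18 -0.22 -0.  ] [ 1.6  1.1 -2.4] 58.2
54.0 [ 0.23 -0.2   0.01] [ 1.6  0.2 -2.7] 54.2
50.0 [ 0.18 -0.25 -0.  ] [ 1.   0.8 -1.2] 50.2
46.0 [ 0.28 -0.38  0.08] [ 0.8  1.8 -1.5] 46.2
42.0 [ 0.24 -0.38 -0.  ] [ 2.   0.7 -2.9] 42.2
38.0 [ 0.16 -0.45  0.01] [ 2.5  0.7 -1.9] 38.2
34.0 [ 0.24 -0.52 -0.01] [ 2.3  0.8 -2.9] 34.2
30.0 [ 0.19 -0.6  -0.01] [ 3.7 -0.2 -3. ] 30.2
26.0 [ 0.14 -0.62  0.03] [ 4.1  0.4 -2.8] 26.2
22.0 [ 0.12 -0.65  0.04] [ 3.8  0.  -2.1] 22.2
18.0 [ 0.03 -0.78 -0.  ] [ 3.4 -0.  -2.9] 18.2
14.0 [-0.07 -0.73  0.01] [ 3.3  0.2 -3.3] 14.2
10.0 [-0.12 -0.69  0.02] [ 4.3 -0.3 -2.7] 10.2
6.0 [-0.2  -0.84 -0.01] [ 3.6 -0.1 -2.3] 6.2
t 68.2 [642.8 236.9 138.3] F [ 3.6 -0.1 -2.3] w 20.9 g 68.6
```

Run:
```python
from h import *
p,d,C=shot("scene","sc1"); q=shot("wrist","s4")
cv2.imwrite("pics/s4b.png",np.hstack([cv2.resize(p[170:290,370:490],(400,400),interpolation=cv2.INTER_CUBIC),cv2.resize(q[0][100:480,120:520],(400,400))])[:,:,::-1])
```

```text
(no output)
```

View pics/s4b.png

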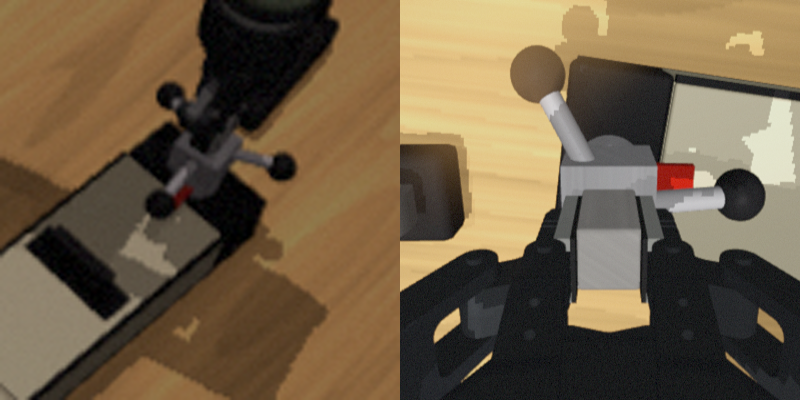

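Run:
```python
from h import *
for a in np.arange(4,-17,-2.):
    ctrl.move_ptp([642.6,237.1,138.3],down(radians(a))); ctrl.hold(.1); s=sensors.read_state()
    print(a,np.round(s["wrist_torque"],2),np.round(s["force"],1),round(np.degrees(atan2(s["eef_rot"][1][0],s["eef_rot"][0][0])),1))
    if abs(s["wrist_torque"][2])>.7: break
st(); shot("wrist","s5")
```

```text
4.0 [-0.29 -0.9   0.05] [ 5.7 -1.7 -3.4] 4.1
2.0 [-0.34 -0.88  0.05] [ 4.8 -1.5 -3.2] 2.0
0.0 [-0.35 -0.92  0.06] [ 4.7 -1.3 -3. ] 0.0
-2.0 [-0.37 -0.95  0.25] [ 5.2 -2.  -3.2] -1.9
-4.0 [-0.33 -0.94  0.69] [ 4.3 -2.1 -3.5] -3.8
-6.0 [-0.26 -0.92  1.06] [ 5.5 -1.  -3.5] -5.8
t 70.4 [642.7 236.9 138.3] F [ 5.5 -1.  -3.5] w 21.0 g 68.9
```

Run:
```python
from h import *
ctrl.gripper_to(45); e=pos(); ctrl.hold(.3)
ctrl.move_l([642.6,237.1,230],vel=100); ctrl.move_l([575,237.1,250],down(pi),vel=150); ctrl.hold(.3)
p,d,C=shot("wrist","f1"); P=cloud(d,C); st()
m=mask(p,"red")&(P[...,2]>55).astype(np.uint8)
for c in blobs(m,30)[:2]: print("latch",Cs(ray(C,cen(c),68)[0]))
Z=P[...,2]; w=(np.hypot(P[...,0]-642.6,P[...,1]-237)<16)&(Z>100); print("post top z",np.nanpercentile(Z[w],[50,90]))
ctrl.move_ptp([300,200,350],down(pi)); p,d,C=shot("top","f2")
cv2.imwrite("pics/f12.png",np.hstack([cv2.resize(load("f1")[0],(400,300)),cv2.resize(p[100:340,180:500],(400,300))])[:,:,::-1])
```

```text
Traceback (most recent call last):
plant.MotionError: the arm cannot follow that straight line within its joint ranges
```

Run:
```python
from h import *
st(); assert pos()[2]>220
ctrl.move_ptp([600,237.1,260],down(pi)); ctrl.hold(.3)
p,d,C=shot("wrist","f1"); P=cloud(d,C); st()
m=mask(p,"red")&(P[...,2]>55).astype(np.uint8)
for c in blobs(m,30)[:2]: print("latch",Cs(ray(C,cen(c),68)[0]))
Z=P[...,2]; w=(np.hypot(P[...,0]-642.6,P[...,1]-237)<16)&(Z>100); print("post top z",np.nanpercentile(Z[w],[50,90]))
ctrl.move_ptp([300,200,350],down(pi)); p,d,C=shot("top","f2")
cv2.imwrite("pics/f12.png",np.hstack([cv2.resize(load("f1")[0],(400,300)),cv2.resize(p[100:340,180:500],(400,300))])[:,:,::-1])
```

```text
t 72.1 [642.  236.9 228.8] F [-0.4  0.5 -0.1] w 44.7 g 0.0
t 75.2 [600.  237.1 260. ] F [-0.2  0.3  0.3] w 45.2 g 0.0
latch [ -2.95530637 188.78776397]
post top z [143.04018838 144.77549038]
```

View pics/f12.png

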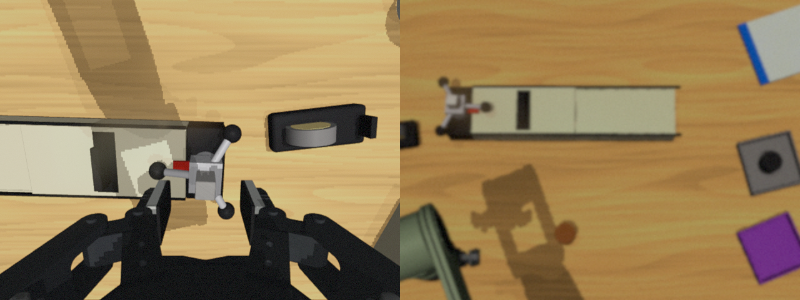

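```bash
python3 -c "
from plant import ctrl
print(ctrl.finish_job())"
```

```text
the job is handed in; nothing more can be done
None
```

I handed the job in at about 77 s. In the last pictures and force readings all four cans are in the case, the cover is shut, the old can is upright in the tray, and the handle is home with the latch turned to its stop over the cover.

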